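# Square up the plaster bat and ready the needle tool

### The job

To get ready to scribe across the plaster bat, stand the square on the bench with the whole length of its wooden stock flush against the bat's near long edge (facing the robot) and its blade across the bat, and let it go. Then draw the needle tool up out of its block, turn it to a writing slant, about 45 degrees with the needle down, and finish while holding it still and raised, its point a few centimetres above the square's blade. Leave the loop tool, jar and rolling pin where they are.

Things in the scene. Friction and masses are not known exactly. Their poses are not given: they have to be found in the camera images.
- bat: White plaster bat, a slab 180 x 220 x 14 mm fixed to the bench. Origin: centre of its underside, at bench height. x across its 180 mm (away from the robot, yaw up to 0.2 rad), y along its 220 mm, z up. The near long edge is the face at x = -90 mm.
- square: Loose, 0.19-0.33 kg. Wooden stock 30 (x) x 110 (y) x 42 (z) mm, origin at the centre of its underside, z up, on the bench beside the bat. Steel blade 26 wide, 2.5 thick, from the stock's +x face (x = 15 to 155), centreline y = +40, underside z = 17 mm (3 mm over the bat), pointing roughly away from the robot. Grip the stock's top 20 mm across its 30. Mass centre 7 mm towards the blade.
- stock_heel (a point): End of the stock's inner (+x) face nearest the blade, at (15, 55, 7) mm in the square's frame. When flush it lies on the bat's near edge face.
- stock_toe (a point): Other end of the stock's inner face, at (15, -55, 7) mm in the square's frame. When flush it lies on the bat's near edge face.
- blade_mid (a point): Middle of the blade's top face, at (85, 40, 19.5) mm in the square's frame; axes as the square's.
- holder: Pale wooden tool block fixed to the bench, on the other side of the bat from the square: 60 (x) x 130 (y) x 65 (z) mm, origin at the centre of its underside. Two upright holes 15.5 mm wide, 62 mm deep, at y = +40 and -40 mm; the needle tool stands in one, the loop tool in the other.
- needle_tool: Loose, 0.045 kg, the taller tool in the block (95 mm above it), needle down, about 2 mm play. Origin on its axis at the collar's underside, z from point to handle end. Round wooden handle, 16 mm thick, z = 5 to 95; brass collar 22 wide, z = 0 to 5, resting on the block; steel neck 12 wide, z = -20 to 0; 4 mm needle to its point at z = -55 mm. Must rise 55 mm to come free.
- needle_tip (a point): Point of the needle, 55 mm below the needle tool's origin along its axis; axes as the tool's.
- loop_tool: Loose bystander: short loop tool in the block's other hole, 80 mm from the needle tool, rising 64 mm above the block: 18 mm wooden handle with a steel wire loop on top. Same collar and neck; origin at the collar's underside.
- rolling_pin: Loose bystander: wooden rolling pin, 340 mm long with handles, 48 mm thick, lying roughly along y beyond the bat. Origin: under its middle at bench height.
- jar: Loose bystander: grey jar with a white lid, 68 mm in diameter, 90 mm high, beyond the bat at one side. Origin: centre of its underside.

How it is judged:
By the outcome, as a careful person would: the job done as asked, in the order asked, and still so for the second after the job is handed in, while the arm keeps its last pose, push and grip.
It also fails if it takes over 58 s, if anything falls off the work surface, if the arm or the gripper's body presses on something with over 40 N, if the wrist force passes 120 N, or if a joint passes its speed limit or range.

### The arm

A 7-joint arm with a two-finger parallel gripper is mounted at the origin on the work surface. World frame = base frame: x ahead of the robot, y to its left, z up, the work surface at z = 0. Lengths are in m, angles in degrees, forces in N, time in s.
With the tool pointing down it reaches from about 0.35 to 0.9 m from the base axis. Payload 19.9 kg.
Tool frame: the origin (TCP) lies on the centre line of the jaws, within the pads' length; the fingertips stand 8 mm ahead of it and the grasp point (between the pads) lies 11 mm behind it; z points along the fingers, y is the line along which they close (so a half turn about z gives the same grasp; the last joint's range is limited). The gripper opens to 85 mm and grips with 20 to 120 N. Pads are 22 mm wide; open, the fingers measure 114 mm over their backs; the gripper's body (76 mm by 85 mm) begins 54 mm behind the grasp point. The pads swing forward as they close: fully open they stand 13 mm farther back than shut.
Start: joints at [70.044, 23.915, -0.59, 92.452, 0.269, 63.638, -3.037], TCP at [0.189, -0.596, 0.239] pointing down, gripper open.
Joint ranges: [-161.28, 161.28], [-22.2, 115.67], [-73.04, 71.86], [3.21, 147.25], [-68.34, 248.33], [10.77, 114.83], [-161.83, 161.83]. Speed limits (degrees/s): [108.29, 108.29, 136.94, 136.94, 172.46, 172.46, 172.46].

### API

Orientations are given as a 3x3 rotation matrix whose columns are the frame's x, y, z axes.
In Python, from plant import sense, grab_frame, camera_params, close_job gives the robot as it stands. The module is installed in compiled form; this text tells all that it offers.
- The arm moves only by the tool drive_tool, never from a script. Its argument "plan" is text: rows parted by semicolons, each of 7 numbers parted by spaces: the turn, a rotation vector about the tool's x, y, z in units of 5 degrees (1.0 is 5 degrees), then the shift along the tool's x, y, z in units of 25 mm (1.0 is 25 mm), then the opening, from 0 (shut) to 1 (fully open). In form: wx wy wz x y z grip; .... A call has 1 to 12 rows; each row shifts and turns the commanded pose from where the row before left it, along the tool's axes as they then stand; what a row does not reach is not made up. A row lasts 1/10 s, in which the tool goes at most 50 mm and 8.59 degrees, less where a joint would pass 70% of its speed; a pose out of reach is approached as far as the arm can. A call is refused whole if a number of a shift passes 1 or a number of a turn 1, either way. A call with a gripper value outside its range is refused whole. The fingers move at their own pace and stop on an object; "newtons" is the grip in N (left out, the last holds). Time passes only in rows, so rows that do not move let the fingers close. It gives the time, the measured TCP pose, the force, the opening and the grip force at its end, in the units of the state.
- sense(): the state, without advancing time (a new reading comes with each control period).
- grab_frame(name): name is "side" or "top"; returns the picture (384x512x3 uint8, red, green, blue); there is no depth.
- camera_params(name): a dict with "fx", "fy", "cx", "cy" (pixels), "extrinsics" (4x4, takes a point from world to camera coordinates). Camera axes: x right, y up, looking along -z (the intrinsics and any distortion apply to the point x, -y, -z); pixel columns grow to the right and rows downward; lengths in m; the calibration is good to about 2 mm. A picture is of the moment at which its call begins. camera_params takes no time and is no camera call.
- close_job(): hands the job in; it is judged then, once.
The state is a dict: "time_s": time; "qpos": joint angles; "joint_vel": joint speeds; "effort": joint torques, N m; "tool_pos": TCP position; "eef_rot": TCP orientation; "force": force on the tool from outside, world axes, zero at the start; "moment": the same for the moment, N m; "width": finger opening in m; "finger_force": force on a finger pad.
Only numpy, scipy, OpenCV 4.12 (cv2) and the standard library are available. Lean on these libraries where they do the work, as an engineer would, in place of code of your own. Each camera call takes 0.05 s, during which the arm holds its last target. There are 200 camera calls.

## Working session

There is one attempt and no reset: what is moved stays moved. The work goes in short steps, Python scripts to look and compute and a tool call to move; the robot and the scene stay as the last step left them, time stands still between calls to the robot, and variables do not carry over. Pictures are saved under pics/ and viewed, at most 10 in all, crops included, and the job is handed in when it is done.

Besides the shell and the picture viewer there is one more tool, called as name(argument=value, ...) on one line, values as JSON. drive_tool: Moves the arm, as the interface text tells. Its arguments: {"type":"object","properties":{"plan":{"type":"string"},"newtons":{"type":"number"}},"required":["plan"]}

```bash
ls; mkdir -p pics; python3 - <<'E'
from plant import *
import cv2
s=sense();print({k:(v if not hasattr(v,'round') else v) for k,v in s.items()})
for n in("side","top"):
    im=grab_frame(n);cv2.imwrite(f"pics/{n}0.png",im[:,:,::-1]);print(camera_params(n))
E
```

```text
pics
{'time_s': 0.0, 'qpos': array([70.04413552, 23.95091238, -0.59214496, 92.48407108,  0.26887438,
       63.64075012, -3.0370892 ]), 'joint_vel': array([-0.00078981,  0.03577374, -0.05959949, -0.00067766, -0.05039929,
       -0.02039022, -0.02902975]), 'effort': array([-1.34702193e-03, -8.64452720e+01,  6.77772425e-01, -4.34893370e+01,
        1.89850421e-02,  7.43417535e-03, -1.99445435e-05]), 'tool_pos': array([ 0.18865998, -0.59548667,  0.23863949]), 'eef_rot': array([[ 9.53298097e-01,  3.02030667e-01, -4.63175937e-04],
       [ 3.02031012e-01, -9.53297329e-01,  1.21215040e-03],
       [-7.54377887e-05, -1.29543417e-03, -9.99999158e-01]]), 'force': array([-1.13629727,  1.7325291 ,  0.73747698]), 'moment': array([-0.00013545,  0.06170854,  0.02163953]), 'finger_force': 0.0, 'width': 0.08522314535157215}
{'fx': 424.04952012160686, 'fy': 424.04952012160686, 'cx': 255.69383137818065, 'cy': 194.29952410924864, 'extrinsics': array([[ 0.9953058 , -0.09478141,  0.01956625, -0.62521151],
       [ 0.03958594,  0.58319024,  0.81137051, -0.06592162],
       [-0.08831369, -0.80678723,  0.58420464, -1.17607132],
       [ 0.        ,  0.        ,  0.        ,  1.        ]])}
{'fx': 349.86261639118965, 'fy': 349.86261639118965, 'cx': 250.9577313744132, 'cy': 191.9137270986196, 'extrinsics': array([[ 1.14339917e-04, -9.99996250e-01,  2.73629906e-03,
        -6.36492300e-03],
       [ 9.85937061e-01,  5.70013686e-04,  1.67116085e-01,
        -6.35409162e-01],
       [-1.67117018e-01,  2.67871061e-03,  9.85933429e-01,
        -8.75360587e-01],
       [ 0.00000000e+00,  0.00000000e+00,  0.00000000e+00,
         1.00000000e+00]])}
```

View pics/top0.png

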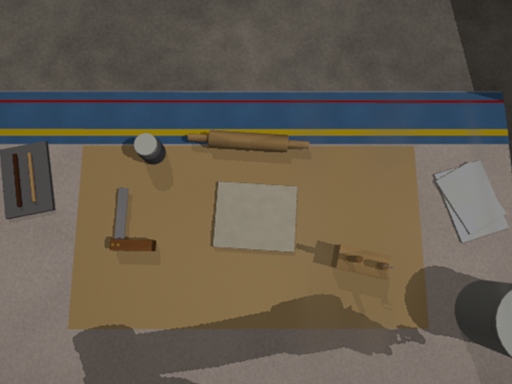

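View pics/side0.png

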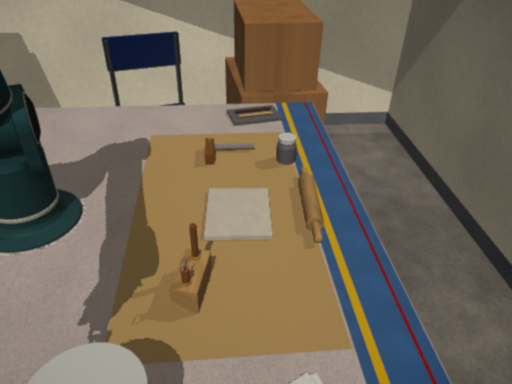

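The top view shows the square at left (stock ~(132,245), blade up to ~(122,190)), the bat at ~(256,217) and the holder at ~(350,262). The side view shows the needle tool at ~(194,240) and the loop tool at ~(186,270). I'll enlarge both.

```bash
python3 - <<'E'
import cv2,numpy as np
a=cv2.imread("pics/top0.png");b=cv2.imread("pics/side0.png")
def mk(im,x,y,w,h,s):return cv2.resize(im[y:y+h,x:x+w],None,fx=s,fy=s,interpolation=cv2.INTER_CUBIC)
# left: square (95..175,175..260), right: holder (285..405,225..290) ; bat
c=np.zeros((600,800,3),np.uint8)
p=mk(a,95,175,75,85,5);c[:p.shape[0],:p.shape[1]]=p
p=mk(a,310,235,85,45,5);c[:p.shape[0],375:375+p.shape[1]]=p
p=mk(a,205,172,100,90,3);c[230:230+p.shape[0],400:400+p.shape[1]]=p
cv2.imwrite("pics/topz.png",c)
c=np.zeros((600,800,3),np.uint8)
p=mk(b,165,215,60,100,5);c[:p.shape[0],:p.shape[1]]=p
p=mk(b,195,130,70,40,5);c[:p.shape[0],310:310+p.shape[1]]=p
p=mk(b,195,180,90,70,4);c[210:210+p.shape[0],310:310+p.shape[1]]=p
cv2.imwrite("pics/sidez.png",c)
E
```

```text
(no output)
```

View pics/topz.png

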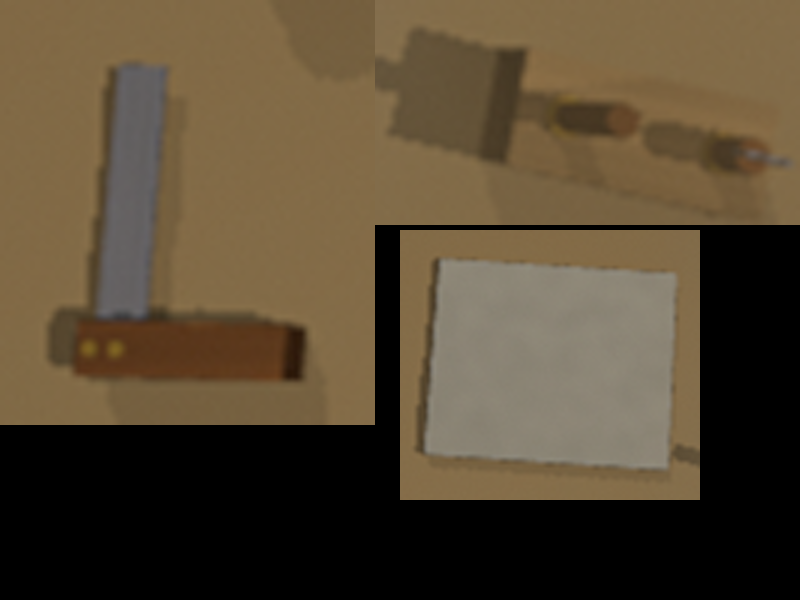

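View pics/sidez.png

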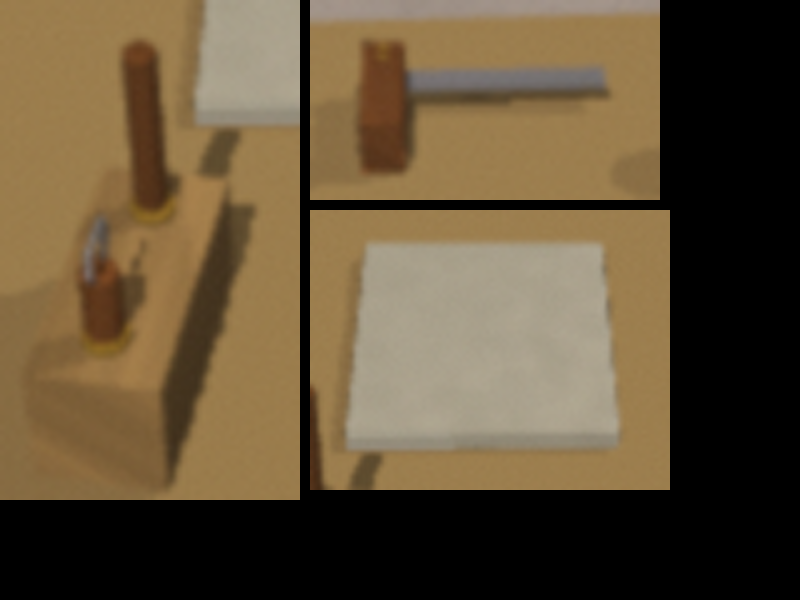

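```bash
cat > vis.py <<'E'
import numpy as np
from plant import camera_params
from scipy.optimize import least_squares
P={n:camera_params(n) for n in("side","top")}
def proj(n,X):
    p=P[n];X=np.atleast_2d(X);c=X@p["extrinsics"][:3,:3].T+p["extrinsics"][:3,3]
    return np.c_[p["cx"]+p["fx"]*c[:,0]/-c[:,2],p["cy"]-p["fy"]*c[:,1]/-c[:,2]]
def px(u,v,ox,oy,s,cx=0,cy=0): return ((u-cx+.5)/s-.5+ox,(v-cy+.5)/s-.5+oy)
def world(p,B):
    c,s=np.cos(p[3]),np.sin(p[3]);return np.asarray(B)@np.array([[c,-s,0],[s,c,0],[0,0,1]]).T+p[:3]
def fit(obs,p0): # obs: (cam, body point mm, pixel)
    def r(p):
        return np.concatenate([(proj(n,world(p,np.array(b)/1000))[0]-np.array(q)) for n,b,q in obs])
    s=least_squares(r,p0,loss="soft_l1");return s.x,r(s.x).reshape(-1,2)
def tri(a,b):
    f=lambda X:np.concatenate([proj("top",X)[0]-a,proj("side",X)[0]-b])
    s=least_squares(f,[.6,0,.05]);return s.x,s.fun
E
cat > m1.py <<'E'
from vis import *
np.set_printoptions(precision=4,suppress=True)
T=lambda u,v:px(u,v,95,175,5); S=lambda u,v:px(u,v,195,130,5,310,0)
sq=[("top",(15,55,42),T(77,321)),("top",(-15,55,42),T(74,376)),("top",(15,-55,42),T(288,325)),("top",(-15,-55,42),T(283,380)),
("top",(155,53,19.5),T(115,66)),("top",(155,27,19.5),T(167,68)),
("side",(-15,-55,42),S(362,120)),("side",(15,-55,42),S(405,122)),("side",(-15,55,42),S(363,42)),("side",(15,55,42),S(404,42)),
("side",(155,53,19.5),S(605,68)),("side",(155,27,19.5),S(605,92))]
print("sq",*fit(sq,[.55,.35,0,0]))
T=lambda u,v:px(u,v,205,172,3,400,230);S=lambda u,v:px(u,v,195,180,4,310,210)
bt=[("top",b,T(*q)) for b,q in zip([(90,110,14),(90,-110,14),(-90,-110,14),(-90,110,14)],[(438,259),(677,272),(668,469),(425,452)])]
bt+=[("side",b,S(*q)) for b,q in zip([(-90,110,14),(90,110,14),(90,-110,14),(-90,-110,14)],[(366,243),(603,243),(617,436),(348,434)])]
print("bat",*fit(bt,[.6,0,0,0]))
T=lambda u,v:px(u,v,310,235,5,375,0);S=lambda u,v:px(u,v,165,215,5)
for n,a,b in(("needle top",T(623,120),S(140,48)),("needle collar",T(561,117),S(153,214)),("loop h top",T(747,152),S(105,265))):print(n,*tri(a,b))
ho=[("top",b,T(*q)) for b,q in zip([(30,65,65),(-30,65,65),(30,-65,65)],[(526,48),(505,160),(778,102)])]
ho+=[("side",b,S(*q)) for b,q in zip([(30,65,65),(-30,-65,65),(30,-65,65)],[(228,180),(30,377),(165,389)])]
print("holder",*fit(ho,[.5,-.3,0,0]))
E
python3 m1.py
```

```text
sq [ 0.4974  0.3104 -0.0043 -0.0157] [[ 0.1949 -0.302 ]
 [-0.155   0.2239]
 [-0.3136 -0.4323]
 [-0.0358  0.0973]
 [ 0.7204  0.0228]
 [-0.2889 -0.2263]
 [-0.5332  0.5531]
 [-0.0267 -0.0574]
 [-0.1548  0.2918]
 [ 0.209   0.1179]
 [-0.4282 -0.0208]
 [ 0.1198 -1.2344]]
bat [ 0.5765 -0.0183 -0.003  -0.0641] [[ 0.6957 -0.2982]
 [-0.2545  0.376 ]
 [-0.0721  0.0884]
 [-0.2817  0.4667]
 [ 0.1908  0.1107]
 [-0.0672  0.015 ]
 [ 0.9341 -0.5617]
 [-0.233   0.3306]]
needle top [ 0.4635 -0.2521  0.1599] [ 0.0024  0.0475  0.0457 -0.0018]
needle collar [ 0.4629 -0.2512  0.0596] [ 0.0047  0.0924  0.0843 -0.0036]
loop h top [ 0.4472 -0.328   0.1058] [ 0.0021  0.0363  0.0319 -0.0008]
holder [ 0.4554 -0.2911 -0.002  -0.215 ] [[ 0.0009 -0.247 ]
 [ 0.1348  0.713 ]
 [-0.209  -0.0523]
 [ 0.4819 -0.2223]
 [-0.5411 -0.1856]
 [ 0.3513  0.4205]]
```

Both views agree to under about 1 px. The square is at (0.497, 0.310), the bat at (0.5765, -0.018) with yaw -0.064, and the needle tool at (0.463, -0.252). Next is a planner helper that prints moves.

```bash
cat > mv.py <<'E'
import numpy as np
from scipy.spatial.transform import Rotation as Ro
from plant import sense
def down(a): # tool z down, tool y at world azimuth a (rad)
    y=np.array([np.cos(a),np.sin(a),0]);z=np.array([0,0,-1.]);return np.c_[np.cross(y,z),y,z]
def path(wps,g,start=None,cap=.95):
    """wps: list of (pos,R); print rows"""
    s=sense();p,R=start or (s["tool_pos"],s["eef_rot"]);R=Ro.from_matrix(R).as_matrix();out=[]
    for q,R1 in wps:
        q=np.array(q,float);w=Ro.from_matrix(R.T@R1).as_rotvec();N=1
        while True:
            rows=[];Rc,pc=R,p
            for i in range(N):
                rows.append(np.r_[np.degrees(w)/N/5,Rc.T@((q-p)/N)/.025]);Rc=Rc@Ro.from_rotvec(w/N).as_matrix()
            if np.abs(rows).max()<=cap and max(np.linalg.norm(r[3:]) for r in rows)<1.6:break
            N+=1
        out+=rows;p,R=q,R1
    print(len(out),"rows")
    for i in range(0,len(out),12):print("; ".join(" ".join(f"{v+0:.2f}".rstrip("0").rstrip(".") for v in r)+f" {g}" for r in out[i:i+12]))
E
python3 - <<'E'
from mv import *
R=down(-.0157)
path([((.42,-.1,.24),down(-.5)),((.498,.308,.15),R)],1)
E
```

```text
41 rows
-0 -0 -0.38 0.64 -0.7 -0 1; -0 -0 -0.38 0.67 -0.68 -0 1; -0 -0 -0.38 0.69 -0.66 -0 1; -0 -0 -0.38 0.71 -0.63 -0 1; -0 -0 -0.38 0.73 -0.61 -0 1; -0 -0 -0.38 0.75 -0.58 -0 1; -0 -0 -0.38 0.77 -0.56 -0 1; -0 -0 -0.38 0.79 -0.53 -0 1; -0 -0 -0.38 0.81 -0.51 -0 1; -0 -0 -0.38 0.82 -0.48 -0 1; -0 -0 -0.38 0.84 -0.45 -0 1; -0 -0 -0.38 0.85 -0.42 -0 1
-0 -0 -0.38 0.87 -0.4 -0 1; -0 -0 -0.38 0.88 -0.37 -0 1; -0 -0 -0.38 0.89 -0.34 -0 1; -0 -0 -0.38 0.9 -0.31 -0 1; -0 -0 -0.38 0.91 -0.28 -0 1; -0 -0 -0.38 0.92 -0.25 -0 1; -0 -0 -0.38 0.93 -0.22 -0 1; -0 -0 -0.38 0.93 -0.19 -0 1; -0 -0 -0.38 0.94 -0.15 -0 1; -0 -0 -0.38 0.94 -0.12 -0 1; -0 -0 -0.38 0.95 -0.09 -0 1; 0 0 -0.31 0.88 -0.28 0.2 1
0 0 -0.31 0.89 -0.26 0.2 1; 0 0 -0.31 0.89 -0.23 0.2 1; 0 0 -0.31 0.9 -0.21 0.2 1; 0 0 -0.31 0.9 -0.19 0.2 1; 0 0 -0.31 0.91 -0.16 0.2 1; 0 0 -0.31 0.91 -0.14 0.2 1; 0 0 -0.31 0.92 -0.11 0.2 1; 0 0 -0.31 0.92 -0.09 0.2 1; 0 0 -0.31 0.92 -0.06 0.2 1; 0 0 -0.31 0.92 -0.04 0.2 1; 0 0 -0.31 0.92 -0.01 0.2 1; 0 0 -0.31 0.92 0.01 0.2 1
0 0 -0.31 0.92 0.04 0.2 1; 0 0 -0.31 0.92 0.06 0.2 1; 0 0 -0.31 0.92 0.09 0.2 1; 0 0 -0.31 0.92 0.11 0.2 1; 0 0 -0.31 0.91 0.13 0.2 1
```

drive_tool(plan="0 0 -0.4 0.65 -0.7 0 1; 0 0 -0.4 0.65 -0.7 0 1; 0 0 -0.4 0.7 -0.65 0 1; 0 0 -0.4 0.7 -0.65 0 1; 0 0 -0.4 0.75 -0.6 0 1; 0 0 -0.4 0.75 -0.6 0 1; 0 0 -0.4 0.8 -0.55 0 1; 0 0 -0.4 0.8 -0.55 0 1; 0 0 -0.4 0.8 -0.5 0 1; 0 0 -0.4 0.8 -0.5 0 1; 0 0 -0.4 0.85 -0.45 0 1; 0 0 -0.4 0.85 -0.4 0 1")

```text
time_s: 1.3
tool_pos: [0.3082, -0.3331, 0.2393]
eef_rot: [[0.746, 0.666, -0.0], [0.666, -0.746, -0.0], [-0.0, -0.0, -1.0]]
force: [-0.5, 0.2, -0.2]
width: 0.0853
finger_force: 0.0
```

drive_tool(plan="0 0 -0.4 0.85 -0.4 0 1; 0 0 -0.4 0.9 -0.35 0 1; 0 0 -0.4 0.9 -0.35 0 1; 0 0 -0.4 0.9 -0.3 0 1; 0 0 -0.4 0.9 -0.3 0 1; 0 0 -0.4 0.9 -0.25 0 1; 0 0 -0.4 0.9 -0.2 0 1; 0 0 -0.4 0.95 -0.2 0 1; 0 0 -0.4 0.95 -0.15 0 1; 0 0 -0.4 0.95 -0.1 0 1; 0 0 -0.4 0.95 -0.1 0 1; 0 0 -0.3 0.9 -0.3 0.2 1")

```text
time_s: 2.5
tool_pos: [0.4157, -0.0693, 0.2346]
eef_rot: [[0.419, 0.908, 0.001], [0.908, -0.419, 0.0], [0.001, 0.001, -1.0]]
force: [0.7, -0.5, -0.9]
width: 0.085
finger_force: 0.0
```

drive_tool(plan="0 0 -0.3 0.9 -0.25 0.2 1; 0 0 -0.3 0.9 -0.25 0.2 1; 0 0 -0.3 0.9 -0.2 0.2 1; 0 0 -0.3 0.9 -0.2 0.2 1; 0 0 -0.3 0.9 -0.15 0.2 1; 0 0 -0.3 0.9 -0.15 0.2 1; 0 0 -0.3 0.9 -0.1 0.2 1; 0 0 -0.3 0.9 -0.1 0.2 1; 0 0 -0.3 0.9 -0.05 0.2 1; 0 0 -0.3 0.9 -0.05 0.2 1; 0 0 -0.3 0.9 0 0.2 1; 0 0 0 0 0 0 1")

```text
time_s: 3.7
tool_pos: [0.4527, 0.1807, 0.1789]
eef_rot: [[0.141, 0.99, -0.001], [0.99, -0.141, 0.002], [0.002, -0.001, -1.0]]
force: [0.2, -0.5, -0.9]
width: 0.0853
finger_force: 0.0
```

```bash
python3 - <<'E'
from mv import *
s=sense();print(s["time_s"],s["tool_pos"],np.degrees(np.arctan2(*s["eef_rot"][[1,0],1])))
path([((.4975,.306,.15),down(-.0157)),((.4975,.306,.030),down(-.0157))],1)
E
```

```text
3.7 [0.45274302 0.18074723 0.17887068] -8.119723312858282
12 rows
-0 -0 -0.24 0.87 0.18 0.19 1; -0 -0 -0.24 0.86 0.2 0.19 1; -0 -0 -0.24 0.86 0.21 0.19 1; -0 -0 -0.24 0.86 0.23 0.19 1; -0 -0 -0.24 0.85 0.25 0.19 1; -0 -0 -0.24 0.85 0.27 0.19 1; 0 0 0 0 0 0.8 1; 0 0 0 0 0 0.8 1; 0 0 0 0 0 0.8 1; 0 0 0 0 0 0.8 1; 0 0 0 0 0 0.8 1; 0 0 0 0 0 0.8 1
```

drive_tool(plan="0 0 -0.25 0.85 0.2 0.2 1; 0 0 -0.25 0.85 0.2 0.2 1; 0 0 -0.25 0.85 0.2 0.2 1; 0 0 -0.25 0.85 0.25 0.2 1; 0 0 -0.25 0.85 0.25 0.2 1; 0 0 -0.2 0.85 0.25 0.2 1; 0 0 0 0 0 0.8 1; 0 0 0 0 0 0.8 1; 0 0 0 0 0 0.8 1; 0 0 0 0 0 0.6 1; 0 0 0 0 0 0 1; 0 0 0 0 0 0 1")

```text
time_s: 4.9
tool_pos: [0.4987, 0.3013, 0.0748]
eef_rot: [[0.02, 1.0, -0.0], [1.0, -0.02, 0.0], [0.0, -0.0, -1.0]]
force: [-0.1, 0.6, 0.5]
width: 0.0855
finger_force: 0.0
```

```bash
python3 - <<'E'
from mv import *
import cv2
from plant import grab_frame
s=sense();print(s["time_s"],s["tool_pos"],np.degrees(np.arctan2(*s["eef_rot"][[1,0],1])))
path([((.4975,.306,.027),down(-.0157))],1)
b=grab_frame("side");a=grab_frame("top")
f=lambda im,x,y,w,h,k:cv2.resize(im[y:y+h,x:x+w],None,fx=k,fy=k,interpolation=cv2.INTER_CUBIC)
cv2.imwrite("pics/g1.png",np.hstack([f(b,185,90,80,100,5),f(a,90,170,80,100,5)])[:,:,::-1])
E
```

```text
4.9 [0.49873615 0.30129706 0.07476937] -1.1637590062112304
3 rows
-0 -0 -0.02 0.06 -0.02 0.64 1; -0 -0 -0.02 0.06 -0.02 0.64 1; -0 -0 -0.02 0.06 -0.02 0.64 1
```

View pics/g1.png

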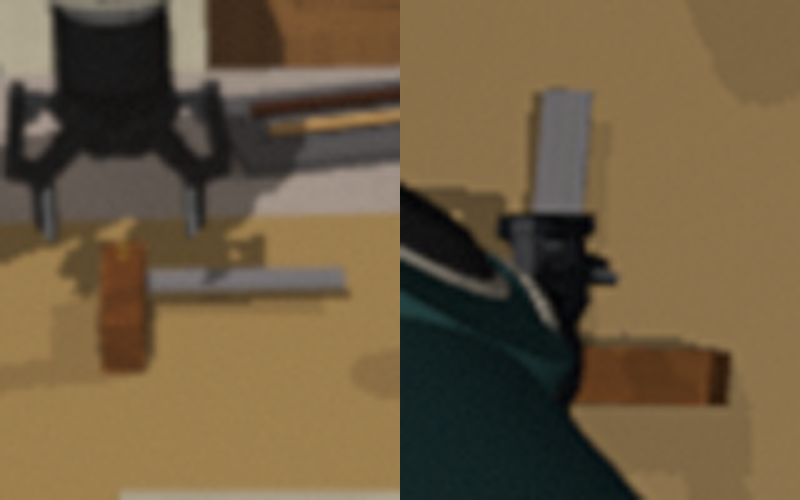

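The side view shows the stock (x≈124) centred between the fingers (45 and 195), clear of the blade. I'll lower and grip.

drive_tool(plan="0 0 0 0 -0.05 0.65 1; 0 0 0 0 0 0.65 1; 0 0 0 0 0 0.55 1; 0 0 0 0 0 0 0.2; 0 0 0 0 0 0 0.2; 0 0 0 0 0 0 0.2; 0 0 0 0 0 0 0.2; 0 0 0 0 0 0 0.2; 0 0 0 0 0 0 0.2; 0 0 0 0 0 0 0.2", newtons=60)

```text
time_s: 6.0
tool_pos: [0.4978, 0.3013, 0.0288]
eef_rot: [[0.02, 1.0, 0.001], [1.0, -0.02, 0.0], [0.001, 0.001, -1.0]]
force: [-1.2, -0.5, 7.1]
width: 0.0287
finger_force: 60.3
```

```bash
python3 - <<'E'
from mv import *
a=-.064;c,s_=np.cos(a),np.sin(a);B=lambda x,y:np.array([.5765+c*x-s_*y,-.0183+s_*x+c*y])
R=down(a);p=sense()["tool_pos"]
t=B(-.117,.006);print(t,B(-.105,.006))
path([((p[0],p[1],.068),sense()["eef_rot"]),((*t,.068),R)],0.2)
E
```

```text
[ 0.46012327 -0.00482939] [ 0.4720987  -0.00559687]
15 rows
-0 -0 0 0 0 -0.78 0.2; -0 -0 0 0 0 -0.78 0.2; 0 -0 0.04 -0.94 -0.1 -0 0.2; 0 -0 0.04 -0.94 -0.09 -0 0.2; 0 -0 0.04 -0.94 -0.09 -0 0.2; 0 -0 0.04 -0.94 -0.09 -0 0.2; 0 -0 0.04 -0.95 -0.08 -0 0.2; 0 -0 0.04 -0.95 -0.08 -0 0.2; 0 -0 0.04 -0.95 -0.08 -0 0.2; 0 -0 0.04 -0.95 -0.07 -0 0.2; 0 -0 0.04 -0.95 -0.07 -0 0.2; 0 -0 0.04 -0.95 -0.07 -0 0.2
0 -0 0.04 -0.95 -0.06 -0 0.2; 0 -0 0.04 -0.95 -0.06 -0 0.2; 0 -0 0.04 -0.95 -0.06 -0 0.2
```

drive_tool(plan="0 0 0 0 0 -0.6 0.2; 0 0 0 0 0 -0.6 0.2; 0 0 0.05 -0.4 -0.05 -0.4 0.2; 0 0 0.05 -0.7 -0.1 0 0.2; 0 0 0.05 -0.9 -0.1 0 0.2; 0 0 0.05 -0.9 -0.1 0 0.2; 0 0 0.05 -0.9 -0.1 0 0.2; 0 0 0.05 -0.9 -0.1 0 0.2; 0 0 0.05 -0.9 -0.1 0 0.2; 0 0 0.05 -0.9 -0.1 0 0.2; 0 0 0.05 -0.9 -0.1 0 0.2; 0 0 0.05 -0.9 -0.1 0 0.2")

```text
time_s: 7.2
tool_pos: [0.4648, 0.093, 0.0688]
eef_rot: [[0.065, 0.998, 0.001], [0.998, -0.065, -0.001], [-0.0, 0.001, -1.0]]
force: [0.6, 0.6, -3.0]
width: 0.029
finger_force: 59.8
```

drive_tool(plan="0 0 0.05 -0.9 -0.05 0 0.2; 0 0 0 -0.9 -0.05 0 0.2; 0 0 0 -0.7 -0.05 0 0.2; 0 0 0 -0.5 -0.05 0 0.2; 0 0 0 -0.2 0 0 0.2; 0 0 0 0 0 0 0.2; 0 0 0 0 0 0 0.2")

```text
time_s: 7.9
tool_pos: [0.4549, 0.0158, 0.0682]
eef_rot: [[0.068, 0.998, 0.0], [0.998, -0.068, 0.0], [0.0, 0.0, -1.0]]
force: [-0.3, 0.5, -2.2]
width: 0.029
finger_force: 59.8
```

```bash
python3 - <<'E'
from mv import *
import cv2
from plant import grab_frame
s=sense();print(s["time_s"],s["tool_pos"],s["eef_rot"][:,1],s["width"],s["force"])
path([((.4601,-.0048,.0685),down(-.064)),((.4601,-.0048,.0288),down(-.064))],.2)
b=grab_frame("side");a=grab_frame("top")
f=lambda im,x,y,w,h,k:cv2.resize(im[y:y+h,x:x+w],None,fx=k,fy=k,interpolation=cv2.INTER_CUBIC)
cv2.imwrite("pics/g2.png",np.hstack([f(b,170,140,110,110,4),f(a,205,170,90,110,4)])[:,:,::-1])
E
```

```text
7.9 [0.45490177 0.01584685 0.06822777] [ 9.97696143e-01 -6.78403023e-02  3.17044344e-04] 0.029010300225563466 [-0.34335769  0.48862508 -2.19260676]
3 rows
0 -0 -0.04 -0.81 0.26 -0.01 0.2; 0 0 0 0 0 0.79 0.2; 0 0 0 0 0 0.79 0.2
```

View pics/g2.png

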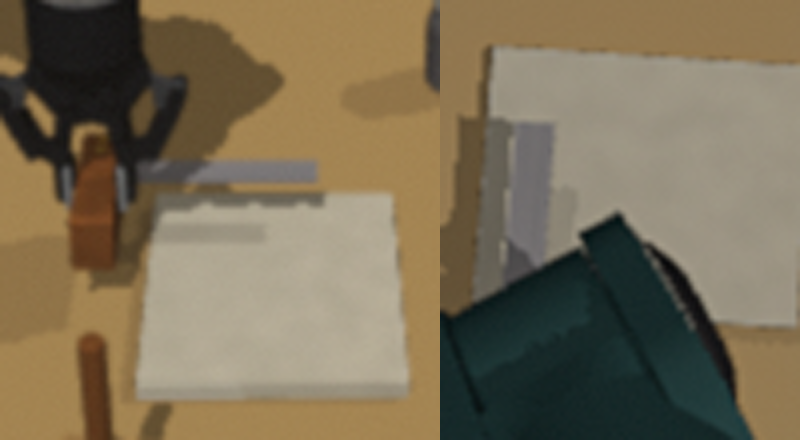

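The square is level in the grip, with its stock just short of the bat's near edge and the blade over the bat. I'll position it and lower.

drive_tool(plan="0 0 -0.05 -0.4 0.1 0 0.2; 0 0 0 -0.4 0.15 0 0.2; 0 0 0 0 0 0.5 0.2; 0 0 0 0 0 0.5 0.2; 0 0 0 0 0 0.4 0.2; 0 0 0 0 0 0.1 0.2; 0 0 0 0 0 0 0.2; 0 0 0 0 0 0 0.2")

```text
time_s: 8.8
tool_pos: [0.4597, -0.0049, 0.0307]
eef_rot: [[0.064, 0.998, 0.0], [0.998, -0.064, 0.0], [0.0, 0.0, -1.0]]
force: [0.4, -0.7, -3.0]
width: 0.0289
finger_force: 59.7
```

drive_tool(plan="0 0 0 0 0 0.04 0.2; 0 0 0 0 0 0.03 0.2; 0 0 0 0 0 0 0.2; 0 0 0 0 0 0 0.2")

```text
time_s: 9.2
tool_pos: [0.4597, -0.0052, 0.0289]
eef_rot: [[0.064, 0.998, 0.0], [0.998, -0.064, 0.0], [0.0, 0.0, -1.0]]
force: [0.9, -0.1, -3.3]
width: 0.0283
finger_force: 59.7
```

drive_tool(plan="0 0 0 0 0 0.04 0.2; 0 0 0 0 0 0 0.2; 0 0 0 0.12 0 0 0.2; 0 0 0 0.12 0 0 0.2; 0 0 0 0 0 0 0.2; 0 0 0 0 0 0 0.2")

```text
time_s: 9.8
tool_pos: [0.4609, -0.0003, 0.0287]
eef_rot: [[0.065, 0.998, 0.001], [0.998, -0.065, -0.002], [-0.002, 0.001, -1.0]]
force: [-3.0, -7.7, 20.7]
width: 0.0287
finger_force: 62.8
```

I moved 6 mm along the edge (tool x) by mistake, which is harmless. The stock is on the bench, so I'll ease the downward force and push along tool y.

drive_tool(plan="0 0 0 0 0 -0.03 0.2; 0 0 0 0 0.12 0 0.2; 0 0 0 0 0.12 0 0.2; 0 0 0 0 0.08 0 0.2; 0 0 0 0 0 0 0.2; 0 0 0 0 0 0 0.2")

```text
time_s: 10.4
tool_pos: [0.4672, 0.0004, 0.0287]
eef_rot: [[0.064, 0.998, -0.002], [0.998, -0.064, -0.001], [-0.001, -0.002, -1.0]]
force: [-11.1, 0.5, 19.2]
width: 0.0292
finger_force: 62.8
```

drive_tool(plan="0 0 0 0 0 -0.03 0.2; 0 0 0 0 0.04 0 0.2; 0 0 0 0 0.04 0 0.2; 0 0 0 0 0 0 0.2; 0 0 0 0 0 0 0.2")

```text
time_s: 10.9
tool_pos: [0.47, 0.0002, 0.0292]
eef_rot: [[0.064, 0.998, -0.0], [0.998, -0.064, 0.0], [0.0, -0.0, -1.0]]
force: [-0.4, 0.5, -3.3]
width: 0.0291
finger_force: 59.8
```

drive_tool(plan="0 0 0 0 0.04 0.01 0.2; 0 0 0 0 0.04 0 0.2; 0 0 0 0 0 0 0.2; 0 0 0 0 0 0 0.2")

```text
time_s: 11.3
tool_pos: [0.472, 0.0001, 0.029]
eef_rot: [[0.064, 0.998, -0.0], [0.998, -0.064, 0.0], [0.0, -0.0, -1.0]]
force: [0.3, -0.3, -3.3]
width: 0.0289
finger_force: 59.7
```

drive_tool(plan="0 0 0 0 0.04 0 0.2; 0 0 0 0 0 0 0.2; 0 0 0 0 0 0 0.2")

```text
time_s: 11.6
tool_pos: [0.4723, -0.0, 0.0289]
eef_rot: [[0.064, 0.998, -0.001], [0.998, -0.064, -0.0], [-0.0, -0.001, -1.0]]
force: [-5.0, 0.9, -0.9]
width: 0.0288
finger_force: 60.2
```

drive_tool(plan="0 0 0 0 0.04 0 0.2; 0 0 0 0 0 0 0.2; 0 0 0 0 0 0 0.2")

```text
time_s: 11.9
tool_pos: [0.4723, -0.0, 0.0288]
eef_rot: [[0.064, 0.998, -0.003], [0.998, -0.064, -0.001], [-0.001, -0.003, -1.0]]
force: [-13.2, 0.9, 7.7]
width: 0.0288
finger_force: 61.2
```

```bash
python3 - <<'E'
from plant import *
s=sense();print(s["tool_pos"],s["force"],s["moment"])
E
```

```text
[ 4.72336882e-01 -2.73174589e-05  2.87779139e-02] [-13.17171088   0.85558888   7.69651869] [0.31408144 2.75687213 0.05795508]
```

Contact came at x=0.4723 against a predicted 0.4721. To check yaw flushness I'll make small turns and watch the moment.

drive_tool(plan="0 0 0.1 0 0 0 0.2; 0 0 0 0 0 0 0.2; 0 0 0 0 0 0 0.2")

```text
time_s: 12.2
tool_pos: [0.4723, -0.0, 0.0288]
eef_rot: [[0.071, 0.997, -0.003], [0.997, -0.071, -0.001], [-0.001, -0.003, -1.0]]
force: [-13.4, 0.5, 7.7]
width: 0.0289
finger_force: 61.3
```

```bash
python3 - <<'E'
from plant import *
s=sense();print(s["eef_rot"][:,1],s["tool_pos"],s["force"],s["moment"])
E
```

```text
[ 0.99743856 -0.07145897 -0.00315318] [ 4.72286552e-01 -2.37406610e-05  2.87801948e-02] [-13.39128994   0.50198313   7.66983021] [0.21218799 2.79898512 0.71724927]
```

drive_tool(plan="0 0 -0.2 0 0 0 0.2; 0 0 0 0 0 0 0.2; 0 0 0 0 0 0 0.2")

```text
time_s: 12.5
tool_pos: [0.4723, -0.0001, 0.0288]
eef_rot: [[0.056, 0.998, -0.003], [0.998, -0.056, -0.0], [-0.001, -0.003, -1.0]]
force: [-11.7, 0.9, 8.6]
width: 0.0287
finger_force: 61.4
```

```bash
python3 - <<'E'
from plant import *
s=sense();print(s["eef_rot"][:,1],s["tool_pos"],s["force"],s["moment"])
E
```

```text
[ 0.99843122 -0.05588963 -0.00338238] [ 4.72269999e-01 -9.01267775e-05  2.87808276e-02] [-11.69095234   0.85806341   8.58611934] [ 0.31829491  2.94010729 -0.50905752]
```

The moment is balanced at yaw ≈ -0.064. I'll return there, ease off and release.

drive_tool(plan="0 0 0.1 0 0 0 0.2; 0 0 0 0 -0.02 0 0.2; 0 0 0 0 0 0 0.2; 0 0 0 0 0 0 0.4; 0 0 0 0 0 0 0.5; 0 0 0 0 0 0 0.6; 0 0 0 0 0 0 0.6; 0 0 0 0 0 0 0.6; 0 0 0 0 0 -0.2 0.6; 0 0 0 0 0 -0.6 0.6; 0 0 0 0 0 -0.9 0.6; 0 0 0 0 0 -0.9 0.6")

```text
time_s: 13.7
tool_pos: [0.4734, 0.0002, 0.0957]
eef_rot: [[0.064, 0.998, -0.0], [0.998, -0.064, 0.0], [0.0, -0.0, -1.0]]
force: [0.1, -0.5, 0.7]
width: 0.0511
finger_force: 0.0
```

drive_tool(plan="0 0 0 0 0 -0.9 0.6; 0 0 0 0 0 -0.9 0.6; 0 0 0 0 0 -0.9 0.6; 0 0 0 0 0 -0.9 0.6; 0 0 0 0 0 -0.9 0.6; 0 0 0 -0.9 0 -0.4 0.6; 0 0 0 -0.9 0 0 0.6; 0 0 0 -0.9 0 0 0.6; 0 0 0 -0.9 0 0 0.6; 0 0 0 -0.9 0 0 0.6; 0 0 0 -0.4 0 0 0.6; 0 0 0 0 0 0 0.6")

```text
time_s: 14.9
tool_pos: [0.4655, -0.123, 0.2171]
eef_rot: [[0.066, 0.998, 0.0], [0.998, -0.066, -0.0], [-0.0, 0.0, -1.0]]
force: [0.5, 0.6, 0.1]
width: 0.0511
finger_force: 0.0
```

```bash
python3 - <<'E'
from mv import *
import cv2
from plant import grab_frame
s=sense();print(s["time_s"],s["tool_pos"],s["eef_rot"][:,1],s["width"],s["force"],s["qpos"])
b=grab_frame("side");a=grab_frame("top")
f=lambda im,x,y,w,h,k:cv2.resize(im[y:y+h,x:x+w],None,fx=k,fy=k,interpolation=cv2.INTER_CUBIC)
cv2.imwrite("pics/g3.png",np.hstack([f(b,175,150,110,160,3),f(a,205,170,90,96,5)[:480]])[:,:,::-1])
E
```

```text
14.9 [ 0.46552434 -0.12301596  0.21712634] [ 9.97841408e-01 -6.56689944e-02  3.29576607e-04] 0.051124262753664516 [0.53100934 0.55656481 0.07637569] [ 47.23401961  14.28006839 -41.07906663 112.63535889  11.15158038
  56.98509776  -2.84889296]
```

View pics/g3.png

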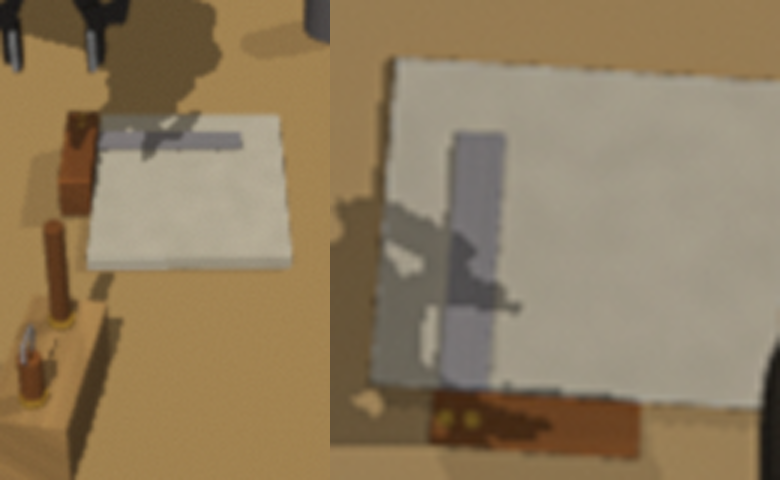

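The square is released and flush: stock against the bat's near edge, blade across the bat. Next, the needle tool.

```bash
python3 - <<'E'
from mv import *
R=down(-.064)
path([((.4633,-.2516,.217),R),((.4633,-.2516,.120),R)],.6)
E
```

```text
11 rows
0 -0 0 -0.87 0.04 -0 0.6; 0 -0 0 -0.87 0.04 -0 0.6; 0 -0 0 -0.87 0.04 -0 0.6; 0 -0 0 -0.87 0.04 -0 0.6; 0 -0 0 -0.87 0.04 -0 0.6; 0 -0 0 -0.87 0.04 -0 0.6; 0 0 0 0 0 0.78 0.6; 0 0 0 0 0 0.78 0.6; 0 0 0 0 0 0.78 0.6; 0 0 0 0 0 0.78 0.6; 0 0 0 0 0 0.78 0.6
```

drive_tool(plan="0 0 0 -0.85 0.05 0 0.6; 0 0 0 -0.85 0.05 0 0.6; 0 0 0 -0.85 0.05 0 0.6; 0 0 0 -0.85 0.05 0 0.6; 0 0 0 -0.85 0.05 0 0.6; 0 0 0 -0.85 0 0 0.6; 0 0 0 0 0 0 0.6; 0 0 0 0 0 0 0.6")

```text
time_s: 15.8
tool_pos: [0.4641, -0.2488, 0.2166]
eef_rot: [[0.063, 0.998, 0.0], [0.998, -0.063, 0.001], [0.001, 0.0, -1.0]]
force: [0.2, 0.5, -0.5]
width: 0.051
finger_force: 0.0
```

```bash
python3 - <<'E'
from mv import *
import cv2
from plant import grab_frame
s=sense();print(s["time_s"],s["tool_pos"],s["qpos"])
R=down(-.064)
path([((.4633,-.2516,.217),R),((.4633,-.2516,.120),R)],.6)
b=grab_frame("side")
cv2.imwrite("pics/g4.png",cv2.resize(b[150:320,130:260],None,fx=3.5,fy=3.5,interpolation=cv2.INTER_CUBIC)[:,:,::-1])
E
```

```text
15.8 [ 0.46412244 -0.24876438  0.21658661] [ 55.50202722  18.7607043  -36.74230162 106.83868834  12.98188445
  58.6076223    9.78195764]
6 rows
0 -0.01 0.01 -0.12 -0.03 -0.02 0.6; 0 0 0 0 0 0.78 0.6; 0 0 0 0 0 0.78 0.6; 0 0 0 0 0 0.78 0.6; 0 0 0 0 0 0.78 0.6; 0 0 0 0 0 0.78 0.6
```

View pics/g4.png

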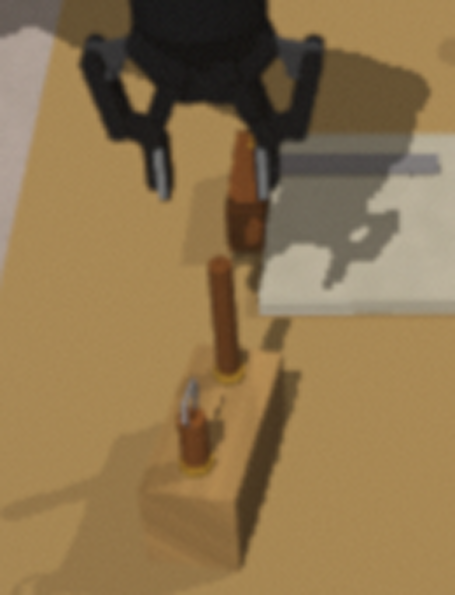

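The handle end is at (220,262), and its axis extends to about x=214 at the fingertips, which are centred at about 213. It's aligned, so I'll descend and grip.

drive_tool(plan="0 0 0 -0.1 -0.03 0.4 0.6; 0 0 0 0 0 0.8 0.6; 0 0 0 0 0 0.8 0.6; 0 0 0 0 0 0.8 0.6; 0 0 0 0 0 0.7 0.6; 0 0 0 0 0 0.4 0.6; 0 0 0 0 0 0 0.05; 0 0 0 0 0 0 0.05; 0 0 0 0 0 0 0.05; 0 0 0 0 0 0 0.05; 0 0 0 0 0 0 0.05; 0 0 0 0 0 0 0.05", newtons=50)

```text
time_s: 17.05
tool_pos: [0.4633, -0.2526, 0.1197]
eef_rot: [[0.064, 0.998, 0.001], [0.998, -0.064, -0.001], [-0.001, 0.001, -1.0]]
force: [-0.3, 0.9, 6.9]
width: 0.0147
finger_force: 48.8
```

Gripped. I'll raise it slowly at first, 55 mm plus margin.

drive_tool(plan="0 0 0 0 0 -0.2 0.05; 0 0 0 0 0 -0.3 0.05; 0 0 0 0 0 -0.4 0.05; 0 0 0 0 0 -0.5 0.05; 0 0 0 0 0 -0.5 0.05; 0 0 0 0 0 -0.5 0.05; 0 0 0 0 0 -0.5 0.05; 0 0 0 0 0 -0.5 0.05; 0 0 0 0 0 -0.5 0.05; 0 0 0 0 0 -0.5 0.05; 0 0 0 0 0 -0.5 0.05; 0 0 0 0 0 -0.5 0.05")

```text
time_s: 18.25
tool_pos: [0.4628, -0.2524, 0.255]
eef_rot: [[0.064, 0.998, -0.0], [0.998, -0.064, 0.0], [0.0, -0.0, -1.0]]
force: [-0.5, -0.4, -0.6]
width: 0.0146
finger_force: 48.7
```

```bash
python3 - <<'E'
from mv import *
s=sense();print(s["time_s"],s["tool_pos"],s["force"],s["qpos"])
# collar rests at block top .065 -> tip at z=.010 when TCP z=.1197 : tip is .110 ahead of TCP
L=.110;z=np.array([0,.7071,-.7071]);tip=np.array([.5604,.0436,.0195+.04])
y=np.array([1,0,0.]);R=np.c_[np.cross(y,z),y,z];t=tip-L*z;print("TCP",t)
path([((.4633,-.2526,.245),down(-.064)),((.50,-.2,.245),down(0)),((.54,-.12,.25),R),(t+[0,0,.06],R),(t,R)],.05,cap=.8)
E
```

```text
18.25 [ 0.4627955  -0.25236696  0.255049  ] [-0.53246544 -0.35139114 -0.64954653] [ 56.82555398  16.29435878 -37.43791349 104.3471309   11.03058897
  63.02741803  11.79268598]
TCP [ 0.5604   -0.034181  0.137281]
24 rows
-0 -0 -0 -0.01 0.02 0.4 0.05; 0 0 -0.24 0.73 0.44 0 0.05; 0 0 -0.24 0.72 0.46 0 0.05; 0 0 -0.24 0.71 0.47 0 0.05; 0 0.75 0 0.27 0.13 -0.02 0.05; 0 0.75 0 0.27 0.13 0 0.05; 0 0.75 0 0.27 0.13 0.02 0.05; 0 0.75 0 0.26 0.13 0.04 0.05; 0 0.75 0 0.26 0.13 0.05 0.05; 0 0.75 0 0.26 0.13 0.07 0.05; 0 0.75 0 0.25 0.13 0.09 0.05; 0 0.75 0 0.25 0.13 0.1 0.05
0 0.75 0 0.24 0.13 0.12 0.05; 0 0.75 0 0.23 0.13 0.13 0.05; 0 0.75 0 0.22 0.13 0.15 0.05; 0 0.75 0 0.21 0.13 0.16 0.05; -0 -0 -0 0.19 0.16 0.78 0.05; -0 -0 -0 0.19 0.16 0.78 0.05; -0 -0 -0 0.19 0.16 0.78 0.05; -0 -0 -0 0.19 0.16 0.78 0.05; -0 -0 -0 0.19 0.16 0.78 0.05; -0 -0 -0 -0.57 0 0.57 0.05; -0 -0 -0 -0.57 -0 0.57 0.05; -0 -0 -0 -0.57 -0 0.57 0.05
```

drive_tool(plan="0 0 -0.2 0.7 0.4 0 0.05; 0 0 -0.3 0.7 0.45 0 0.05; 0 0 -0.25 0.7 0.45 0 0.05; 0 0.5 0 0.25 0.15 0 0.05; 0 0.75 0 0.25 0.15 0 0.05; 0 0.75 0 0.25 0.15 0 0.05; 0 0.75 0 0.25 0.15 0.05 0.05; 0 0.75 0 0.25 0.15 0.05 0.05; 0 0.75 0 0.25 0.15 0.05 0.05; 0 0.75 0 0.25 0.15 0.1 0.05; 0 0 0 0 0 0 0.05; 0 0 0 0 0 0 0.05")

```text
time_s: 19.45
tool_pos: [0.5237, -0.1571, 0.2558]
eef_rot: [[-0.001, 1.0, -0.001], [0.907, 0.001, 0.421], [0.421, -0.0, -0.907]]
force: [-1.1, -0.1, -0.3]
width: 0.0146
finger_force: 48.7
```

```bash
python3 - <<'E'
from mv import *
s=sense();print(s["time_s"],s["tool_pos"],s["eef_rot"][:,2],s["qpos"],s["finger_force"])
E
```

```text
19.45 [ 0.52370451 -0.15707783  0.25581011] [-7.09554216e-04  4.21457514e-01 -9.06847871e-01] [ 58.47165911  27.52122134 -44.03303088  96.34291952  -5.3760476
  70.69636052  18.8077977 ] 48.68239223957062
```

drive_tool(plan="0 0.7 0 0.2 0.15 0.1 0.05; 0 0.7 0 0.2 0.15 0.1 0.05; 0 0.7 0 0.2 0.15 0.1 0.05; 0 0.7 0 0.2 0.15 0.15 0.05; 0 0.7 0 0.2 0.15 0.15 0.05; 0 0.5 0 0.2 0.15 0.15 0.05; 0 0 0 0.2 0.15 0.5 0.05; 0 0 0 0.2 0.15 0.5 0.05; 0 0 0 0 0 0 0.05; 0 0 0 0 0 0 0.05")

```text
time_s: 20.45
tool_pos: [0.5537, -0.0957, 0.2466]
eef_rot: [[-0.002, 1.0, -0.002], [0.708, 0.003, 0.706], [0.706, 0.0, -0.708]]
force: [-0.8, -1.0, -1.2]
width: 0.0145
finger_force: 48.7
```

```bash
python3 - <<'E'
from mv import *
s=sense();print(s["time_s"],s["tool_pos"],s["eef_rot"][:,2],s["qpos"],s["finger_force"])
z=np.array([0,.7071,-.7071]);y=np.array([1,0,0.]);R=np.c_[np.cross(y,z),y,z];t=np.array([.5604,-.0342,.1373])
path([(t+[0,0,.05],R),(t,R)],.05,cap=.7)
E
```

```text
20.45 [ 0.55365979 -0.09573379  0.24659943] [-0.00202027  0.70622151 -0.70798806] [ 59.55413785  37.8899555  -47.84119595  93.95520938 -16.64081234
  72.74636625  22.29306957] 48.70342791080475
8 rows
-0 0 0.01 0.01 0.06 0.68 0.05; -0 0 0.01 0.01 0.06 0.68 0.05; -0 0 0.01 0.01 0.05 0.68 0.05; -0 0 0.01 0.01 0.05 0.68 0.05; -0 0 0.01 0.01 0.05 0.68 0.05; -0 -0 -0 -0.47 0 0.47 0.05; -0 -0 -0 -0.47 -0 0.47 0.05; -0 -0 -0 -0.47 -0 0.47 0.05
```

drive_tool(plan="0 0 0 0 0.05 0.7 0.05; 0 0 0 0 0.05 0.7 0.05; 0 0 0 0 0.05 0.7 0.05; 0 0 0 0 0.05 0.7 0.05; 0 0 0 0 0.05 0.6 0.05; 0 0 0 -0.4 0 0.4 0.05; 0 0 0 -0.4 0 0.4 0.05; 0 0 0 -0.4 0 0.4 0.05; 0 0 0 -0.2 0 0.2 0.05; 0 0 0 0 0 0 0.05; 0 0 0 0 0 0 0.05")

```text
time_s: 21.55
tool_pos: [0.56, -0.0366, 0.137]
eef_rot: [[-0.001, 1.0, -0.001], [0.707, 0.001, 0.707], [0.707, 0.0, -0.707]]
force: [-0.6, -0.1, -1.2]
width: 0.0148
finger_force: 48.7
```

```bash
python3 - <<'E'
from mv import *
import cv2
from plant import grab_frame
from vis import proj
s=sense();print(s["time_s"],s["tool_pos"],s["eef_rot"][:,2],s["qpos"],s["finger_force"])
tip=s["tool_pos"]+.11*s["eef_rot"][:,2];print("tip",tip)
b=grab_frame("side");a=grab_frame("top")
for n,o,k in(("side",(175,130),4),("top",(205,170),4)):print(n,(proj(n,[tip,[.5604,.0436,.0195]])-o)*k)
f=lambda im,x,y,w,h,k:cv2.resize(im[y:y+h,x:x+w],None,fx=k,fy=k,interpolation=cv2.INTER_CUBIC)
cv2.imwrite("pics/g5.png",np.hstack([f(b,175,130,100,140,4),f(a,205,170,95,140,4)])[:,:,::-1])
E
```

```text
21.55 [ 0.56002795 -0.03655551  0.1369819 ] [-0.00073966  0.70729603 -0.7069171 ] [ 53.95406222  45.02280604 -45.99498596 100.29902365 -14.93825955
  58.59179283  23.59283963] 48.72067451477051
tip [0.55994658 0.04124706 0.05922102]
side [[224.89409297 217.91840809]
 [226.11874109 260.57712193]]
top [[110.99349601 200.50505413]
 [110.37506357 204.96427005]]
```

View pics/g5.png

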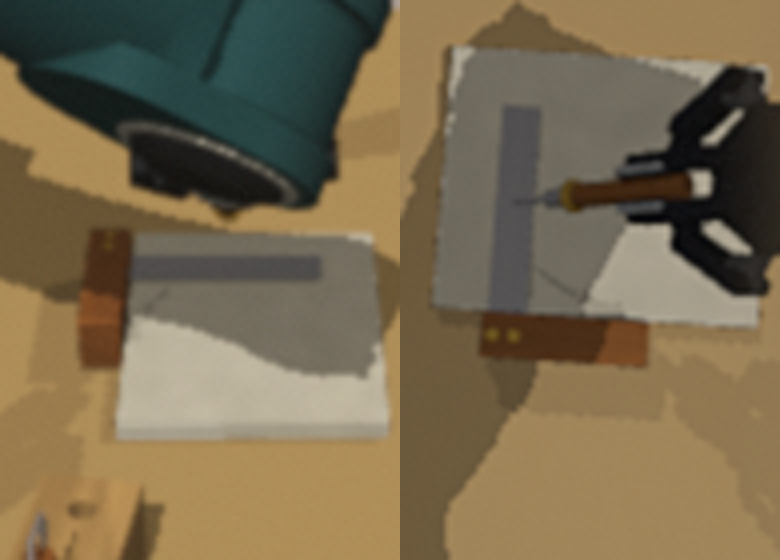

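The top view shows the needle point at (113,202) in its panel, matching the prediction and over the blade. The stock is still flush. I'll hold it still and hand in.

drive_tool(plan="0 0 0 0 0 0 0.05; 0 0 0 0 0 0 0.05; 0 0 0 0 0 0 0.05; 0 0 0 0 0 0 0.05; 0 0 0 0 0 0 0.05")

```text
time_s: 22.15
tool_pos: [0.5599, -0.0365, 0.1368]
eef_rot: [[-0.001, 1.0, -0.001], [0.707, 0.001, 0.707], [0.707, -0.0, -0.707]]
force: [1.0, 0.2, -0.5]
width: 0.0147
finger_force: 48.7
```

```bash
python3 -c "
from plant import *
print(abs(sense()['joint_vel']).max(),close_job())"
```

```text
the job is handed in; nothing more can be done
0.09549198479845841 None
```

I've handed the job in at about 22 s: the square is released flush against the bat's near edge, and the needle tool is held still at about 45° with its point about 4 cm above the blade.

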